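Rock a heating block free of the dry bath

ROBOT

A 7-joint arm with a two-finger parallel gripper is mounted at the origin on a cart in front of the work surface, level with it; the furniture and walls round the work are solid. World frame = base frame: x ahead of the robot, y to its left, z up, the work surface at z = 0. Lengths are in mm, angles in rad, forces in N, time in s.
With the tool pointing down it reaches from about 400 to 875 mm from the base axis. Payload 4.4 kg.
Tool frame: the origin (TCP) lies at the very end of the fingers, on their centre line; the grasp point (between the pads) lies 19 mm behind it; z points along the fingers, x is the direction in which the jaws open and shut, and the axes are right-handed (so a half turn about z gives the same grasp; the last joint's range is limited). The gripper opens to 85 mm and grips with 20 to 120 N. Pads are 22 mm wide; open, the fingers measure 114 mm over their backs; the gripper's body (76 mm by 85 mm) begins 54 mm behind the grasp point. The pads swing forward as they close: fully open they stand 13 mm farther back than shut.
Start: joints at [1.27, 0.628, 0.038, 1.517, -0.027, 0.996, -0.02], TCP at [151.249, -632.172, 231.313] pointing down, gripper open.
Joint ranges: [-3.06, 3.06], [-0.37, 2.12], [-1.25, 1.32], [0.18, 2.47], [-1.1, 4.24], [0.23, 1.98], [-2.94, 2.94]. Speed limits (rad/s): [2.57, 2.57, 3.14, 3.14, 3.14, 3.14, 3.14].

INTERFACE

Orientations are given as [roll, pitch, yaw] about the fixed x, y, z axes, in that order (R = Rz(yaw) Ry(pitch) Rx(roll)).
In Python, from cell import ctrl gives the robot as it stands.
- The arm moves only by the shell command python3 -m creep 'ROWS'. ROWS is text: rows parted by semicolons, each of 7 numbers parted by spaces: the shift along the tool's x, y, z in units of 40 mm (1.0 is 40 mm), then the turn, a rotation vector about the tool's x, y, z in degrees, then the closure, from 0 (fully open) to 1 (shut). In form: x y z rx ry rz grip; .... A call has 1 to 10 rows; each row is the pose to reach, as a shift and turn from the pose commanded when the call began, along the tool's axes at that moment; what a row does not reach only later rows make up. A row lasts 1/12 s, in which the tool goes at most 41.7 mm and 7.16 degrees, less where a joint would pass 70% of its speed; a pose out of reach is approached as far as the arm can. A call with a gripper value outside its range is refused whole. The fingers move at their own pace and stop on an object; the grip force is fixed at half the most. Time passes only in rows, so rows that repeat a pose let the fingers close. It gives the time, the measured TCP pose, the force and the opening at its end, in the units of the state.
- ctrl.read_state(): the state, without advancing time (a new reading comes with each control period).
- ctrl.get_image(name): name is "side" or "top" or "wrist"; returns a dict with "img" (384x512x3 uint8, red, green, blue), "vfov" (degrees; the focal length in pixels is half the picture's height over the tangent of half this angle, whatever the lens; pixels are square), "cx", "cy" (the principal point, pixels), "distortion" ([k1, k2, p1, p2, k3] as OpenCV has them; the pictures are not rectified), "T" (4x4, takes a point from camera to world coordinates); the wrist camera has in their place "tool_from_camera" (4x4, takes a point from camera to tool coordinates, whose origin is the TCP and whose axes are the tool frame's). Camera axes: x right, y up, looking along -z (the intrinsics and any distortion apply to the point x, -y, -z); pixel columns grow to the right and rows downward; lengths in mm; the calibration is good to about 2 mm. A picture is of the moment at which its call begins: read the wrist's pose just before it. There is no depth.
- ctrl.finish_job(): hands the job in, once; it reports no verdict.
Trained networks look in the newest picture that a camera, given by its name, has taken for a name from the list of things; names that differ only in an ending like _2 or _b are one class to them, and where a whole thing is asked for, a point or a joint stands for the part that bears it (a point fixed in the world has none). Each returns a list of dicts, best first, with "score" (0 to 1); they miss things now and then, are a little off and sometimes report something else, mostly with a low value. They report only what shows in the picture. A call takes as long as a camera call. They do not tell look-alikes from the thing itself.
- ctrl.boxes_of(camera, thing): "rect" ([left, top, right, bottom] in pixels, round what is visible of it).
- ctrl.cut_out(camera, thing): "pixels" (384x512 bool, what is visible of it) and "rect" ([left, top, right, bottom] in pixels, round what is visible of it).
The state is a dict: "clock": time; "qpos": joint angles; "qd": joint speeds; "tau": joint torques, N m; "eef_pos": TCP position; "tool_rot": TCP orientation; "force": force on the tool from outside, world axes, zero at the start; "torque": the same for the moment, N m; "width": finger opening in mm.
Only numpy, scipy, OpenCV 4.12 (cv2) and the standard library are available. Lean on these libraries where they do the work, as an engineer would, in place of code of your own. Each camera call takes 0.05 s, during which the arm holds its last target.

TASK

The aluminium heating block with the six wide holes is pinched tight in its bay of the dry bath, and the bath would come up with it if you simply pulled. Grip the block by its lifting handle and rock it side to side, a few degrees each way, working it up until it frees, while the bath stays flat on the bench and the other block, with samples in it, stays seated. Finish still holding the block level and steady over its own bay, a finger's breadth clear of the bath's rim, so that the bay can be wiped.

Things in the scene. Friction and masses are not known exactly. Their poses are not given: they have to be found in the camera images.
- bath: Dry bath: loose bench instrument, 2.2 kg, on rubber feet; 170 mm (x) by 224 (y), deck 70 mm high; white deck, grey shell, sloped control panel on its -x side. Origin at bench level under its middle; x from panel to back, y to its left, z up. Two open bays side by side, their rims level with the deck, 3 mm of play round a block in y: it can tilt to about 0.15 rad about x.
- bay_left (a point): Centre of the floor of the +y bay, at (10, 48, 42) mm in the bath's frame; bay 74 mm (x) by 66 (y), 28 mm deep. On its +y and -y sides a bowed spring wire 18 mm above the floor presses the block with about 30 N each: pulled straight up it takes about 40 N, more than the bath weighs. Axes as the bath.
- bay_right (a point): The same for the -y bay, at (10, -48, 42) mm. Either block, tilted about x so that one lower edge rises while the other stays or sinks slightly, slides up past one spring at a time; friction on the springs holds the height gained. Once its underside is 18 mm up on both sides it is free of them.
- wide_block: Block to take out: solid aluminium, 70 mm (x) by 60 (y) by 45 tall, about 0.4 kg, six 15 mm holes in two rows of three. It stands in either bay, axes along the bath's. Origin at the centre of its underside, z up.
- wide_handle (a point): Centre of that block's lifting handle: an upright black paddle, 44 mm long (x), 14 mm thick (y; grip across this), 34 mm tall, on a short steel stem. The point lies 72 mm above the block's underside, on its middle axis; the paddle spans 55 to 89 mm, the block's top is at 45 mm. Axes as the block.
- fine_block: The other block, to be left seated: same outside size and same handle, twenty 7 mm holes, some with small capped tubes. Origin at the centre of its underside, z up.
- reagent_bottle: White reagent bottle with a screw cap, 60 mm across, 120 mm tall, standing behind the bath; leave it alone. Origin under its base.
- small_bottle: Small white bottle, 38 mm across, 82 mm tall, behind the bath; leave it alone. Origin under its base.
- small_beaker: Empty small beaker, 55 mm across, 71 mm tall, to the right of the bath; leave it alone. Origin under its base.
Not all that is in view belongs to the job. Leave any pink or purple look-alike of the wide_block alone.

How it is judged (in metres and radians):
On the way:
1. the block is rocked to a side (tilted more than 0.04 rad) while it still sits in its bay (angle between wide_block's own z axis and vertical above 0.04 rad and z of wide_block in the frame of bath below 0.062 m), for 0.05 s.
At the end, for the whole second after the job is handed in: Gripper holds the wide-holed block level (0.12 rad) and still, underside 3 to 50 mm above the bath's rim and within 25 mm (each way) of its bay's middle, touching neither bath nor other block; bath flat on the bench; other block risen less than 4 mm (z of wide_block in the frame of bath between 0.073 and 0.12 m and x of wide_block in the frame of bath between -0.015 and 0.035 m and (y of wide_block in the frame of bath between 0.023 and 0.073 m or y of wide_block in the frame of bath between -0.073 and -0.023 m) and angle between wide_block's own z axis and vertical below 0.12 rad and linear speed of wide_block below 0.03 m/s and contact force between the fingers and wide_block above 1 N and contact force between wide_block and bath below 0.2 N and contact force between wide_block and fine_block below 0.2 N and z of fine_block in the frame of bath below 0.046 m and height (world z) of bath below 0.004 m and angle between bath's own z axis and vertical below 0.03 rad); the arm keeps its last pose, push and grip.
It fails at once if the bath is pulled up off the bench (10 mm) or tipped (0.08 rad) (height (world z) of bath above 0.01 m or angle between bath's own z axis and vertical above 0.08 rad).
It fails at once if the bath is shoved more than 60 mm along the bench (distance of bath from where it was at the start of the episode above 0.06 m).
It fails at once if the block with the samples is pulled up (8 mm) (z of fine_block in the frame of bath above 0.05 m).
It fails at once if a bottle or the beaker is knocked away (40 mm) (distance of any of reagent_bottle, small_bottle, small_beaker from where it was at the start of the episode above 0.04 m).
It also fails if it takes over 61 s, if anything falls off the work surface, if the arm or the gripper's body presses on something with over 40 N, if the wrist force passes 120 N, or if a joint passes its speed limit or range.

## Working session

There is one attempt and no reset: what is moved stays moved. The work goes in short steps, Python scripts to look and compute and a shell command to move; the robot and the scene stay as the last step left them, time stands still between calls to the robot, and variables do not carry over. Pictures are saved under pics/ and viewed, and the job is handed in when it is done.

```bash
ls; mkdir -p pics
python3 - <<'E'
from cell import ctrl
import cv2
s=ctrl.read_state()
print({k:(v if not hasattr(v,'tolist') else v) for k,v in s.items()})
for n in ["side","top","wrist"]:
    d=ctrl.get_image(n)
    cv2.imwrite(f"pics/{n}0.png",d["img"][:,:,::-1])
    print(n,d["vfov"],d["cx"],d["cy"],d["distortion"],d.get("T",d.get("tool_from_camera")))
    for t in ["bath","wide_block","wide_handle","fine_block"]:
        print(t,[(round(b["score"],2),[round(x) for x in b["rect"]]) for b in ctrl.boxes_of(n,t)])
E
```

```text
pics
{'clock': 0.0, 'qpos': array([ 1.27023946,  0.62932722,  0.03843822,  1.51835319, -0.02700553,
        0.99630623, -0.01998332]), 'qd': array([-1.45512913e-04,  2.49448225e-03, -4.87259574e-06, -4.38734573e-04,
       -1.84068359e-04, -6.77617369e-04, -4.08872022e-04]), 'tau': array([-1.22719630e-04, -5.63407373e+01,  1.22629881e+00, -1.93446010e+01,
        1.11047199e-02,  1.05585656e-02,  4.58234206e-05]), 'eef_pos': array([ 151.08279039, -631.56235948,  230.40601584]), 'tool_rot': array([ 3.14157596e+00,  1.87610055e-03, -1.33602244e+00]), 'force': array([0.50992919, 0.56704428, 0.18557853]), 'torque': array([-0.01073189,  0.01773471, -0.02075943]), 'width': 85.39081636528911}
side 51.84997116258051 259.7151216812199 182.21816179189713 [-0.04775797  0.          0.          0.          0.        ] [[-9.79055137e-01  1.29242062e-01 -1.57313468e-01  4.16406668e+02]
 [-2.03275772e-01 -6.63799049e-01  7.19756753e-01  7.79725704e+02]
 [-1.14016838e-02  7.36659563e-01  6.76167649e-01  8.05914728e+02]
 [ 0.00000000e+00  0.00000000e+00  0.00000000e+00  1.00000000e+00]]
bath [(0.64, [
[... 887 characters left out ...]
, [325, 233, 353, 260]), (0.55, [282, 214, 305, 243])]
wide_handle [(0.96, [140, 144, 165, 169]), (0.79, [283, 218, 309, 244]), (0.7, [217, 183, 243, 213]), (0.7, [278, 178, 298, 198]), (0.7, [325, 231, 357, 260])]
fine_block [(0.81, [188, 195, 216, 223])]
wrist 68.86593541896207 255.85238784370384 190.43019952644374 [-0.06103319  0.          0.          0.          0.        ] [[ 9.99999902e-01 -4.13239610e-04  1.59603022e-04  9.93497679e-01]
 [-3.55600162e-04 -9.63672791e-01 -2.67085427e-01 -6.71147739e+01]
 [ 2.64175367e-04  2.67085344e-01 -9.63672844e-01 -1.42924122e+02]
 [ 0.00000000e+00  0.00000000e+00  0.00000000e+00  1.00000000e+00]]
bath []
wide_block []
wide_handle []
fine_block []
```

Run:
```python
import cv2
a=cv2.imread("pics/top0.png")[110:290,110:390]; cv2.imwrite("pics/top0c.png",cv2.resize(a,(784,504),interpolation=cv2.INTER_CUBIC))
a=cv2.imread("pics/side0.png")[110:340,130:380]; cv2.imwrite("pics/side0c.png",cv2.resize(a,(625,575),interpolation=cv2.INTER_CUBIC))
```

```text
(no output)
```

View pics/top0c.png

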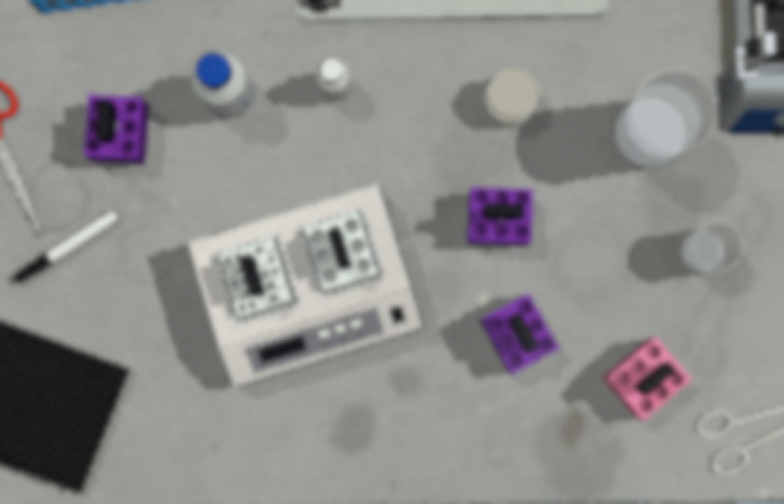

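View pics/side0c.png

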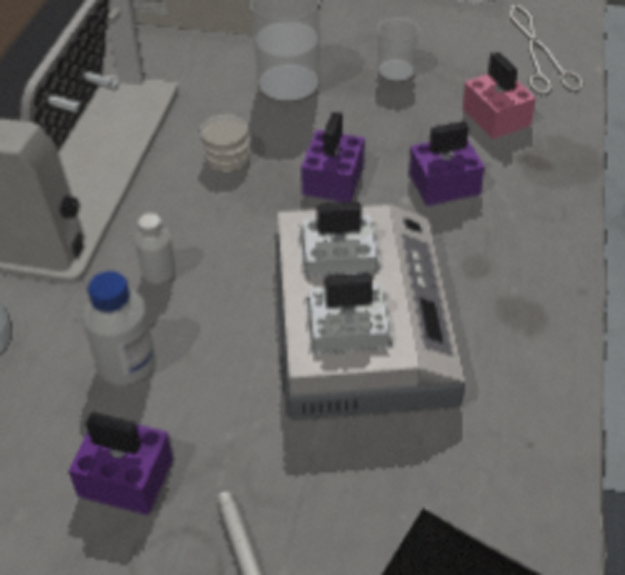

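View pics/top0.png

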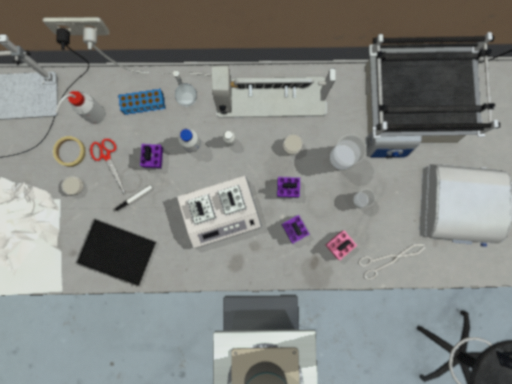

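View pics/side0.png

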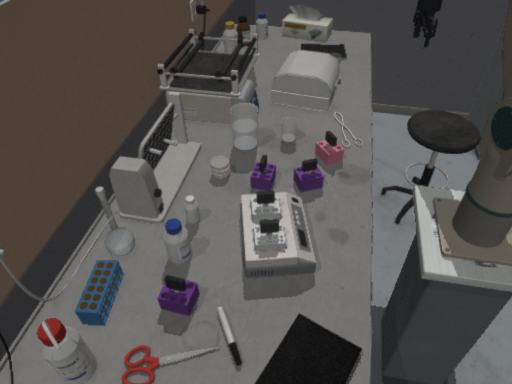

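Candidates for the block: the silver block in the right bay (top 232,199), the silver one in the left bay (202,208: many small holes and tubes, so fine_block), purple ones (151,156), (289,188), (294,229) and the pink one (341,245). By the description, I choose the silver six-hole block at (232,199).

```bash
cat > h.py <<'E'
import numpy as np, cv2
from scipy.spatial.transform import Rotation as R
from cell import ctrl
def K(d):
    h=d["img"].shape[0]; f=h/2/np.tan(np.radians(d["vfov"])/2)
    return np.array([[f,0,d["cx"]],[0,f,d["cy"]],[0,0,1.]])
def tool(s):
    T=np.eye(4);T[:3,:3]=R.from_euler('xyz',s["tool_rot"]).as_matrix();T[:3,3]=s["eef_pos"];return T
def rays(d,pts,Tc=None):
    T=np.array(d["T"]) if Tc is None else Tc
    u=cv2.undistortPoints(np.array(pts,float).reshape(-1,1,2),K(d),np.array(d["distortion"])).reshape(-1,2)
    v=np.c_[u[:,0],-u[:,1],-np.ones(len(u))]@T[:3,:3].T
    return T[:3,3],v
def atz(d,pts,z,Tc=None):
    o,v=rays(d,pts,Tc); return o+v*((z-o[2])/v[:,2])[:,None]
def proj(d,P,Tc=None):
    T=np.array(d["T"]) if Tc is None else Tc
    p=(np.atleast_2d(P)-T[:3,3])@T[:3,:3]*[1,-1,-1]
    return cv2.projectPoints(p.reshape(-1,1,3),np.zeros(3),np.zeros(3),K(d),np.array(d["distortion"]))[0].reshape(-1,2)
E
python3 - <<'E'
from h import *
d=ctrl.get_image("top")
c=np.array([[190,242],[378,186],[422,328],[235,384]])/2.8+110
P=atz(d,c,70);print(P.round(1))
print(np.linalg.norm(np.diff(P[[0,1,2,3,0]],axis=0),axis=1))
for z,pt in ((131,(338,240)),(131,(250,272))): print(atz(d,[np.array(pt)/2.8+110],z))
img=d["img"][160:270,160:280,::-1];cv2.imwrite("pics/t1.png",cv2.resize(img,None,fx=5,fy=5,interpolation=cv2.INTER_CUBIC))
for n in("top","side"):
  if n=="side": d=ctrl.get_image(n)
  for t in("bath","wide_block"):
    for m in ctrl.cut_out(n,t):
        p=m["pixels"]; ys,xs=np.nonzero(p)
        print(n,t,round(m["score"],2),m["rect"],xs.mean(),ys.mean(),cv2.minAreaRect(np.c_[xs,ys].astype(np.float32)))
E
```

```text
[[566.9 258.8  70. ]
 [625.5  53.2  70. ]
 [469.5   7.7  70. ]
 [412.6 209.9  70. ]]
[213.69814659 162.45274549 210.04893748 161.87319982]
[[560.25141154  94.5812193  131.        ]]
[[528.27992766 186.1127735  131.        ]]
top bath 0.81 [183.3, 177.7, 259.2, 250.6] 220.31019736842106 213.4467105263158 ((219.1939697265625, 211.22064208984375), (55.41949462890625, 72.89840698242188), 72.6459732055664)
top wide_block 0.83 [142.8, 145.9, 165.2, 169.8] 151.15648854961833 155.51908396946564 ((151.0, 156.0), (24.0, 22.0), 90.0)
top wide_block 0.82 [282.6, 215.6, 307.6, 241.9] 294.58165548098435 228.7606263982103 ((294.70001220703125, 228.90000915527344), (22.807889938354492, 20.124608993530273), 63.43495178222656)
top wide_block 0.79 [324.4, 231.8, 355.1, 260.1] 340.5355086372361 244.42418426103646 ((340.66473388671875, 244.35882568359375), (21.801511764526367, 24.838539123535156), 49.398704528808594)
top wide_block 0.75 [219.4, 187.3, 243.2, 214.2] 231.66451612903225 199.8258064516129 ((231.74771118164062, 199.82571411132812), (23.849876403808594, 20.305919647216797), 73.3007583618164)
t
[... 486 characters left out ...]
7031)
side wide_block 0.91 [292.2, 158.9, 321.3, 194.4] 307.85425101214577 176.33468286099864 ((307.14996337890625, 175.0500030517578), (30.688434600830078, 29.415645599365234), 81.8698959350586)
side wide_block 0.79 [157.6, 275.0, 200.8, 316.7] 178.50299401197606 295.29683490162535 ((178.06385803222656, 295.21905517578125), (38.340450286865234, 34.35126876831055), 12.804265022277832)
side wide_block 0.75 [248.0, 155.6, 274.4, 193.1] 262.4544095665172 174.71449925261584 ((262.9905700683594, 172.78302001953125), (23.76337432861328, 35.30166244506836), 15.945395469665527)
side wide_block 0.71 [252.9, 189.3, 279.5, 224.6] 264.8238482384824 206.03929539295393 ((265.0, 205.5), (29.0, 28.0), 90.0)
```

View pics/t1.png

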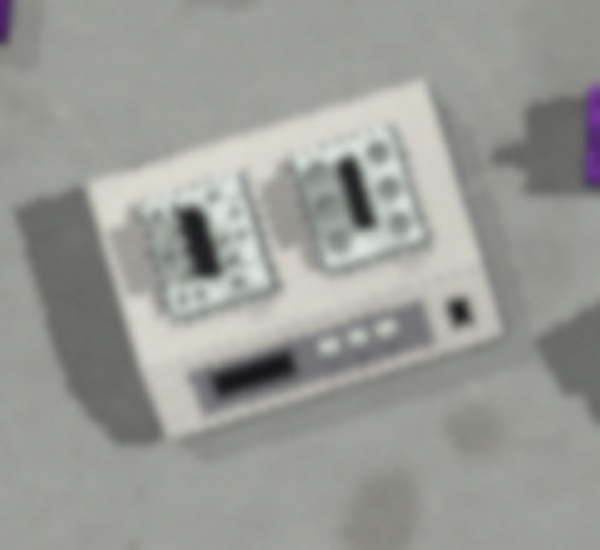

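```bash
python3 -m creep '-7.6 -6.8 -1.75 0 0 0 0;-7.6 -6.8 -1.75 0 0 0 0;-7.6 -6.8 -1.75 0 0 0 0;-7.6 -6.8 -1.75 0 0 0 0;-7.6 -6.8 -1.75 0 0 0 0;-7.6 -6.8 -1.75 0 0 0 0;-7.6 -6.8 -1.75 0 0 0 0;-7.6 -6.8 -1.75 0 0 0 0;-7.6 -6.8 -1.75 0 0 0 0;-7.6 -6.8 -1.75 0 0 0 0'
```

```text
clock: 1.88
eef_pos: [345.9, -271.1, 302.1]
tool_rot: [-3.141, -0.001, -1.335]
force: [1.2, -0.1, 0.2]
width: 85.4
```

```bash
python3 -m creep '-7.6 -6.8 0 0 0 0 0;-7.6 -6.8 0 0 0 0 0;-7.6 -6.8 0 0 0 0 0;-7.6 -6.8 0 0 0 0 0;-7.6 -6.8 0 0 0 0 0;-7.6 -6.8 0 0 0 0 0;-7.6 -6.8 0 0 0 0 0;-7.6 -6.8 0 0 0 0 0;-7.6 -6.8 0 0 0 0 0;-7.6 -6.8 0 0 0 0 0'
python3 - <<'E'
from h import *
s=ctrl.read_state();print(s["clock"],s["eef_pos"],s["tool_rot"],s["force"],s["qpos"])
d=ctrl.get_image("wrist")
cv2.imwrite("pics/w1.png",d["img"][:,:,::-1])
for t in("bath","wide_block","fine_block","wide_handle"):
    for m in ctrl.cut_out("wrist",t):
        p=m["pixels"]; ys,xs=np.nonzero(p)
        print(t,round(m["score"],2),m["rect"],xs.mean(),ys.mean(),cv2.minAreaRect(np.c_[xs,ys].astype(np.float32)))
E
```

```text
clock: 2.72
eef_pos: [540.0, 89.4, 301.5]
tool_rot: [-3.14, 0.001, -1.334]
force: [1.1, 0.4, 0.3]
width: 85.7
2.7167 [539.96439017  89.3713065  301.54418916] [-3.14014084e+00  1.12638156e-03 -1.33377290e+00] [1.06763989 0.37265033 0.25007329] [-0.06850695  0.41020254 -0.2113849   1.7098122   0.09646613  1.03031976
 -1.64621222]
bath 0.97 [137.6, 100.0, 301.3, 224.9] 223.08883953359245 164.80772586658205 ((219.38690185546875, 162.6244354248047), (116.29678344726562, 164.43270874023438), 87.27368927001953)
bath 0.63 [157.1, 128.6, 210.9, 187.9] 183.6998191681736 157.38083182640145 ((183.66732788085938, 157.71539306640625), (56.46363067626953, 51.632904052734375), 84.42780303955078)
wide_block 0.96 [231.5, 124.4, 279.9, 181.9] 255.14253135689853 153.5013302926644 ((255.01248168945312, 153.76132202148438), (56.12688064575195, 47.89810562133789), 87.27368927001953)
wide_block 0.95 [334.9, 206.3, 383.8, 249.9] 360.659477124183 224.6934640522876 ((359.1994323730469, 230.0462188720703), (50.330928802490234, 45.23701858520508), 81.25383758544922)
wide_block 0.87 [347.3, 123.2, 410.9, 174.8] 3
[... 817 characters left out ...]
53, 43.348793029785156), 17.87869644165039)
wide_handle 0.84 [65.0, 0.0, 133.7, 38.1] 99.52333333333333 14.468333333333334 ((97.0, 18.0), (36.0, 64.0), 90.0)
wide_handle 0.67 [335.2, 204.6, 384.3, 251.4] 360.2874918140144 224.4557956777996 ((359.150390625, 230.00244140625), (49.9907341003418, 45.29328918457031), 81.46923065185547)
wide_handle 0.65 [395.5, 247.5, 452.0, 285.2] 425.0673758865248 267.2631205673759 ((424.54876708984375, 266.4390563964844), (51.69351577758789, 38.41874694824219), 38.65980529785156)
wide_handle 0.47 [135.8, 104.2, 300.0, 223.8] 223.16186567753138 164.83702943729776 ((219.50375366210938, 163.07481384277344), (115.7553939819336, 164.4945068359375), 87.1375961303711)
```

View pics/w1.png

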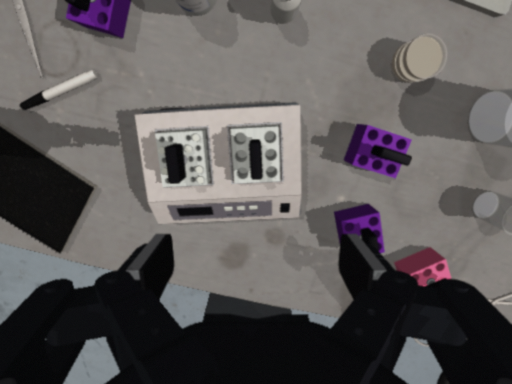

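Run:
```python
import cv2
a=cv2.imread("pics/w1.png")[95:230,128:312]; cv2.imwrite("pics/w1c.png",cv2.resize(a,None,fx=4,fy=4,interpolation=cv2.INTER_CUBIC))
```

```text
(no output)
```

View pics/w1c.png

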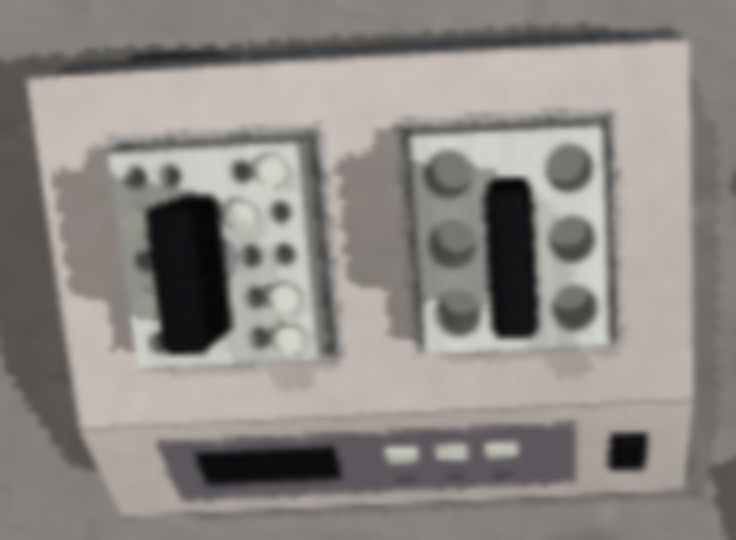

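```bash
cat >> h.py <<'E'
from scipy.optimize import least_squares
def blk(cy): return [(45,cy+30,87),(45,cy-30,87),(-25,cy-30,87),(-25,cy+30,87)]
def place(p,L):
    c,s=np.cos(p[2]),np.sin(p[2]);L=np.array(L,float)
    return np.c_[p[0]+c*L[:,0]-s*L[:,1],p[1]+s*L[:,0]+c*L[:,1],L[:,2]+(p[3] if len(p)>3 else 0)]
E
python3 - <<'E'
from h import *
s=ctrl.read_state(); Tt=tool(s)
d=ctrl.get_image("wrist"); Tc=Tt@np.array(d["tool_from_camera"])
px=np.array([(412,135),(602,125),(608,345),(425,352),(110,152),(298,138),(320,352),(142,365)])/4+[128,95]
L=blk(-48)+blk(48)
for p0 in ([515,130,.27],[515,130,.27,0]):
    r=least_squares(lambda p:(proj(d,place(p,L),Tc)-px).ravel(),p0)
    p=r.x;print(p.round(3),r.fun.reshape(-1,2).round(1).tolist())
p=r.x
q=np.array([(28,80),(688,40),(488,180),(530,180),(537,335),(495,335)])/4+[128,95]
for i,z in enumerate([70,70,131,131,131,131]): print(atz(d,q[i:i+1],z,Tc).round(1))
# check in top/side
for n in("top","side"):
    d=ctrl.get_image(n);im=d["img"][:,:,::-1].copy()
    big=cv2.resize(im,None,fx=4,fy=4,interpolation=cv2.INTER_CUBIC)
    pts=proj(d,place(p[:3],L+[(10,-48,131),(32,-48,131),(-12,-48,131),(85,112,70),(85,-112,70)]))
    for x,y in pts: cv2.circle(big,(int(x*4+2),int(y*4+2)),4,(0,0,255),1)
    c=pts.mean(0)*4;x0,y0=int(c[0]-250),int(c[1]-250)
    cv2.imwrite(f"pics/{n}_chk.png",big[y0:y0+500,x0:x0+500])
E
```

```text
[5.30256e+02 1.29925e+02 2.82000e-01] [[0.0, -0.2], [0.5, -0.0], [0.4, -0.6], [0.5, -0.2], [-0.1, -0.4], [-0.1, 0.5], [-0.5, 1.1], [-0.9, -0.1]]
[ 5.29878e+02  1.30139e+02  2.82000e-01 -2.29700e+00] [[-0.0, -0.1], [0.1, 0.2], [0.0, -0.7], [0.4, -0.4], [0.3, -0.2], [0.0, 0.7], [-0.4, 0.9], [-0.5, -0.3]]
[[565.9 252.9  70. ]]
[[627.1  46.5  70. ]]
[[574.3  98.9 131. ]]
[[577.   87.6 131. ]]
[[534.7  75.3 131. ]]
[[531.9  87.  131. ]]
```

View pics/top_chk.png

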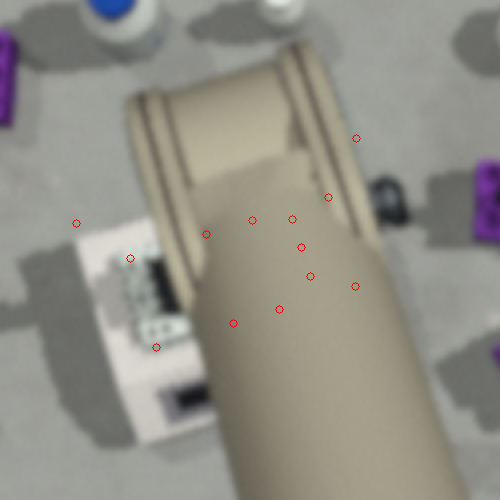

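View pics/side_chk.png

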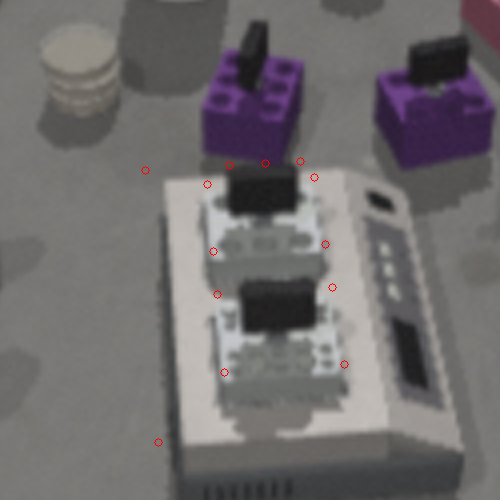

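```bash
python3 -m creep '0.13 -0.31 3.5 0 0 -2.4 0;0.13 -0.31 3.5 0 0 -2.4 0;0.13 -0.31 3.5 0 0 -2.4 0;0.13 -0.31 3.5 0 0 -2.4 0;0.13 -0.31 3.5 0 0 -2.4 0;0.13 -0.31 3.5 0 0 -2.4 0'
python3 - <<'E'
from h import *
s=ctrl.read_state(); Tt=tool(s);print(s["eef_pos"],s["tool_rot"])
d=ctrl.get_image("wrist"); Tc=Tt@np.array(d["tool_from_camera"])
im=d["img"][:,:,::-1].copy()
p=[529.9,130.1,.282]
for x,y in proj(d,place(p,blk(-48)+blk(48)+[(32,-41,131),(32,-55,131),(-12,-55,131),(-12,-41,131)]),Tc): cv2.circle(im,(int(x),int(y)),3,(0,0,255),1)
cv2.imwrite("pics/w2.png",im)
E
```

```text
clock: 3.62
eef_pos: [551.9, 82.4, 161.2]
tool_rot: [3.14, -0.0, -1.296]
force: [0.1, 0.2, 0.4]
width: 85.6
[551.87071514  82.44879899 161.20702758] [ 3.14027707e+00 -1.69226694e-04 -1.29572935e+00]
```

View pics/w2.png

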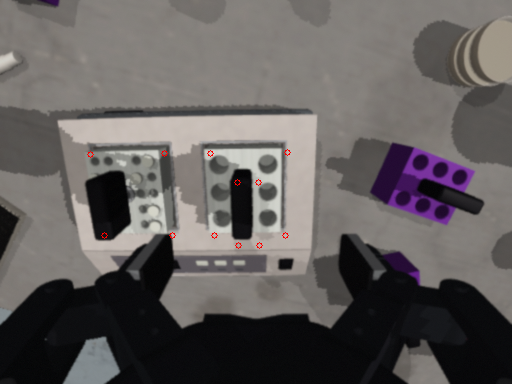

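Run:
```python
from h import *
for i in range(3):
    s=ctrl.read_state(); Tt=tool(s);print(s["clock"],s["eef_pos"],s["tool_rot"],s["force"])
    d=ctrl.get_image("wrist")
Tc=Tt@np.array(d["tool_from_camera"])
im=d["img"][:,:,::-1].copy()
a=im[130:260,70:330];cv2.imwrite("pics/w2c.png",cv2.resize(a,None,fx=3,fy=3,interpolation=cv2.INTER_CUBIC))
```

```text
3.6667 [552.87436042  83.01949122 162.47781964] [-3.13996404e+00 -2.65402035e-04 -1.29525633e+00] [-0.01624618  0.1222997  -0.36269636]
3.7167 [553.33871728  83.30158669 163.13506496] [-3.13843931e+00 -3.94064810e-04 -1.29502483e+00] [ 1.44323008  0.72677775 -0.25777611]
3.7667 [553.53417182  83.49117098 163.42649383] [-3.13766956e+00 -4.38807682e-04 -1.29481184e+00] [-0.53685283 -0.85178439 -0.13248574]
```

View pics/w2c.png

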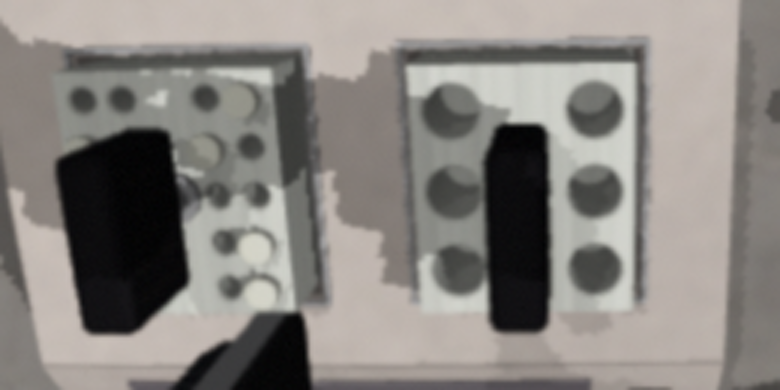

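Run:
```python
from h import *
s=ctrl.read_state(); Tt=tool(s);print(s["eef_pos"],s["tool_rot"])
d=ctrl.get_image("wrist"); Tc=Tt@np.array(d["tool_from_camera"])
px=np.array([(406,68),(634,62),(638,308),(418,308),(487,155),(548,152),(548,330),(490,330)])/3+[70,130]
L=blk(-48)+[(32,-41,131),(32,-55,131),(-12,-55,131),(-12,-41,131)]
for p0 in ([515,130,.27],[515,130,.27,0]):
  for sl in (slice(0,8),slice(0,4)):
    r=least_squares(lambda p:(proj(d,place(p,L[sl]),Tc)-px[sl]).ravel(),p0)
    p=r.x;print(p.round(3),place(p,[(10,-48,114)]),r.fun.reshape(-1,2).round(1).tolist())
```

```text
[553.42819007  83.5844523  163.38885003] [-3.13772243e+00 -4.39538326e-04 -1.29459891e+00]
[5.31669e+02 1.35382e+02 2.89000e-01] [[554.94927858  92.23087264 114.        ]] [[0.4, -1.4], [0.9, -0.4], [-1.4, 0.2], [1.4, 1.0], [-1.6, -1.9], [-0.2, -1.2], [0.9, 2.0], [-0.2, 2.2]]
[5.31206e+02 1.35470e+02 2.95000e-01] [[554.72657981  92.4494537  114.        ]] [[-0.1, -1.0], [0.3, -0.4], [-1.5, 0.2], [1.3, 1.3]]
[ 5.30335e+02  1.35209e+02  2.89000e-01 -4.33900e+00] [[553.62001067  92.06073066 109.66077762]] [[1.2, -0.4], [0.1, 0.6], [-2.1, -0.4], [2.0, 0.3], [-1.3, -1.5], [-0.4, -0.7], [0.6, 1.0], [0.1, 1.2]]
[ 5.31014e+02  1.35447e+02  2.95000e-01 -7.49000e-01] [[554.5339483   92.42646304 113.25054942]] [[0.0, -0.8], [0.2, -0.3], [-1.6, 0.0], [1.4, 1.2]]
```

```bash
python3 -m creep '-0.2 -0.09 0.8 0 0 -0.7 0;-0.2 -0.09 1.2 0 0 -0.7 0;-0.2 -0.09 1.63 0 0 -0.7 0;-0.2 -0.09 1.63 0 0 -0.7 0;-0.2 -0.09 1.63 0 0 -0.7 0;-0.2 -0.09 1.63 0 0 -0.7 0;-0.2 -0.09 1.63 0 0 -0.7 0'
python3 - <<'E'
from h import *
d=ctrl.get_image("wrist")
d=ctrl.get_image("side");d2=ctrl.get_image("wrist")
s=ctrl.read_state();print(s["eef_pos"],s["tool_rot"],s["force"])
a=np.hstack([cv2.resize(d["img"][130:290,190:350],(480,480),interpolation=cv2.INTER_CUBIC)[:384],d2["img"][:,100:400]])
cv2.imwrite("pics/g1.png",a[:,:,::-1])
E
```

```text
clock: 4.45
eef_pos: [554.6, 92.4, 97.7]
tool_rot: [-3.139, -0.0, -1.282]
force: [0.1, 0.1, -0.4]
width: 85.6
[554.1054122   92.26132188  97.16269029] [-3.13970947e+00 -2.38298524e-04 -1.28204093e+00] [ 0.05217506  0.21369469 -0.43185482]
```

View pics/g1.png

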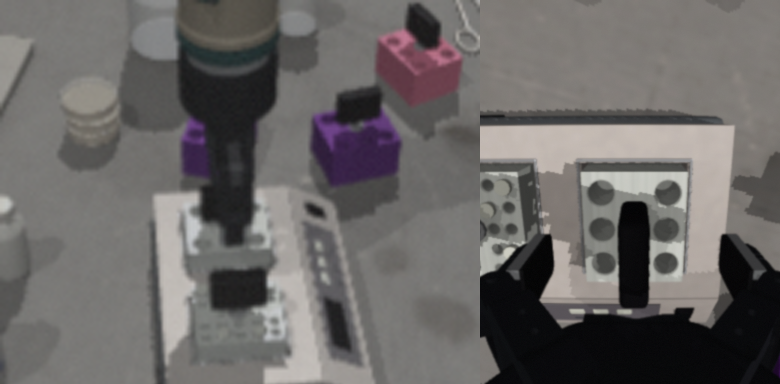

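The six-hole block's paddle (wrist crop x≈633) stands midway between the fingers (537 and 737). Closing now.

```bash
python3 -m creep '0 0 0 0 0 0 1;0 0 0 0 0 0 1;0 0 0 0 0 0 1;0 0 0 0 0 0 1;0 0 0 0 0 0 1;0 0 0 0 0 0 1;0 0 0 0 0 0 1;0 0 0 0 0 0 1;0 0 0 0 0 0 1;0 0 0 0 0 0 1'
python3 - <<'E'
from h import *
s=ctrl.read_state();print(s["eef_pos"],s["tool_rot"],s["force"],s["torque"])
d=ctrl.get_image("side");d2=ctrl.get_image("wrist")
a=np.hstack([cv2.resize(d["img"][130:290,190:350],(480,480),interpolation=cv2.INTER_CUBIC)[:384],d2["img"][:,100:400]])
cv2.imwrite("pics/g2.png",a[:,:,::-1])
E
```

```text
clock: 5.43
eef_pos: [553.2, 93.1, 96.2]
tool_rot: [-3.142, 0.001, -1.281]
force: [-2.3, 3.9, 4.0]
width: 13.1
[553.17726377  93.10114058  96.23111831] [-3.14155553e+00  9.51154483e-04 -1.28135045e+00] [-2.31369447  3.90249776  3.9667006 ] [ 0.63723295  0.40413184 -0.09277616]
```

View pics/g2.png

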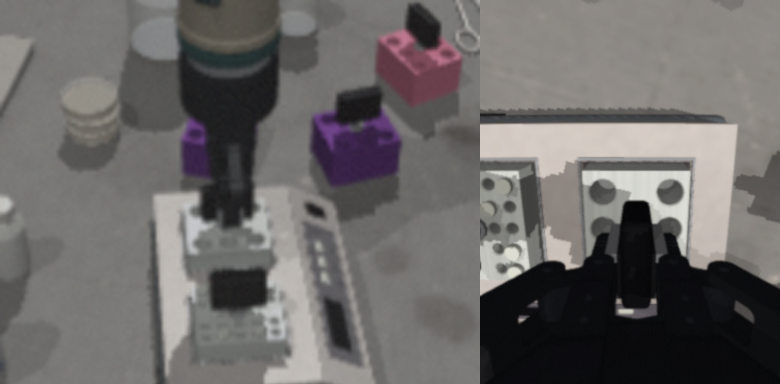

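```bash
cat > rock.py <<'E'
import numpy as np,sys
def pose(hl,hr):
    H=(hl+hr)/2;ph=np.arcsin((hr-hl)/60);m=max(0,(28-H)/2)
    return np.array([(m-54)*np.sin(ph),H+54*np.cos(ph)]),ph
def rows(a,b):
    A,pa=pose(*a);B,pb=pose(*b);D=B-A
    tx=np.array([np.cos(pa),np.sin(pa)]);tz=np.array([np.sin(pa),-np.cos(pa)])
    print(a,b,"x %.3f z %.3f ry %.2f deg"%(D@tx/40,D@tz/40,np.degrees(pb-pa)))
seq=[(0,0),(.5,6.5),(12.5,6.5),(12.5,18.5),(23,18.5),(25,25)]
for a,b in zip(seq,seq[1:]): rows(a,b)
E
python3 rock.py
```

```text
(0, 0) (0.5, 6.5) x -0.104 z -0.081 ry 5.74 deg
(0.5, 6.5) (12.5, 6.5) x 0.230 z -0.128 ry -11.48 deg
(12.5, 6.5) (12.5, 18.5) x -0.245 z -0.126 ry 11.48 deg
(12.5, 18.5) (23, 18.5) x 0.226 z -0.112 ry -10.04 deg
(23, 18.5) (25, 25) x -0.102 z -0.103 ry 4.30 deg
```

```bash
cat > look.py <<'E'
from h import *
import sys
s=ctrl.read_state();print(s["clock"],s["eef_pos"].round(1),s["tool_rot"].round(3),"F",s["force"].round(1),"M",s["torque"].round(2),s["width"].round(1))
d=ctrl.get_image("side");d2=ctrl.get_image("wrist")
a=np.hstack([cv2.resize(d["img"][130:290,190:350],(480,480),interpolation=cv2.INTER_CUBIC)[:480],cv2.resize(d2["img"][:,100:400],(300,480)) if 0 else np.vstack([d2["img"][:,100:400],np.zeros((96,300,3),np.uint8)])])
cv2.imwrite(f"pics/{sys.argv[1]}.png",a[:,:,::-1])
E
python3 -m creep '-0.02 0 -0.02 0 1 0 1;-0.03 0 -0.03 0 2 0 1;-0.05 0 -0.04 0 3 0 1;-0.07 0 -0.05 0 4 0 1;-0.09 0 -0.07 0 5 0 1;-0.1 0 -0.08 0 5.7 0 1;-0.1 0 -0.08 0 5.7 0 1;-0.1 0 -0.08 0 5.7 0 1;-0.1 0 -0.08 0 5.7 0 1'; python3 look.py r1
```

```text
clock: 6.28
eef_pos: [552.2, 96.0, 98.9]
tool_rot: [3.141, -0.099, -1.282]
force: [1.4, 1.5, -12.6]
width: 13.6Traceback (most recent call last):
  File "look.py", line 3, in <module>
    s=ctrl.read_state();print(s["clock"],s["eef_pos"].round(1),s["tool_rot"].round(3),"F",s["force"].round(1),"M",s["torque"].round(2),s["width"].round(1))
                                                                                                                                       ^^^^^^^^^^^^^^^^
AttributeError: 'float' object has no attribute 'round'
```

```bash
sed -i 's/,s\["width"\].round(1))/,round(s["width"],1))/' look.py; python3 look.py r1
```

```text
6.2833 [552.2  96.   98.9] [ 3.141 -0.099 -1.282] F [  1.4   1.5 -12.6] M [ 1.33 -0.16  0.08] 13.6
```

View pics/r1.png

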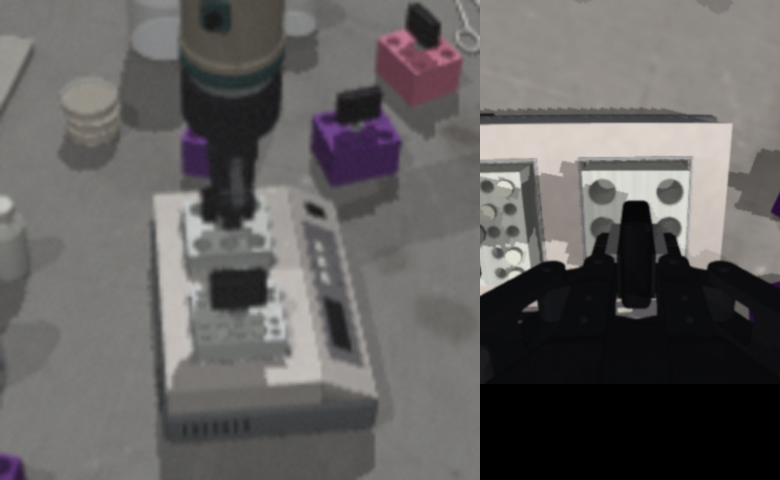

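The block is tilted with the gripper and the bath is flat. Next half-rock.

```bash
python3 -m creep '0.03 0 -0.02 0 -1.5 0 1;0.06 0 -0.035 0 -3 0 1;0.09 0 -0.05 0 -4.5 0 1;0.12 0 -0.065 0 -6 0 1;0.15 0 -0.085 0 -7.5 0 1;0.18 0 -0.1 0 -9 0 1;0.21 0 -0.115 0 -10.3 0 1;0.23 0 -0.13 0 -11.5 0 1;0.23 0 -0.13 0 -11.5 0 1;0.23 0 -0.13 0 -11.5 0 1'; python3 look.py r2
```

```text
clock: 7.22
eef_pos: [554.1, 87.3, 104.6]
tool_rot: [3.14, 0.102, -1.282]
force: [1.6, 5.2, -14.9]
width: 13.0
7.2167 [554.1  87.3 104.6] [ 3.14   0.102 -1.282] F [  1.6   5.2 -14.9] M [ 0.59 -0.61 -0.05] 13.0
```

View pics/r2.png

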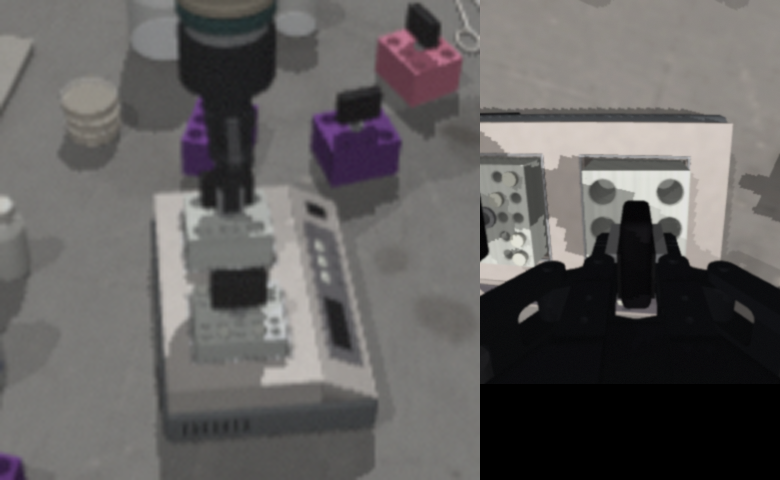

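Working as planned; the bath is flat and the force is about 15 N. Rocking back.

```bash
python3 -m creep '-0.03 0 -0.02 0 1.5 0 1;-0.06 0 -0.035 0 3 0 1;-0.1 0 -0.05 0 4.5 0 1;-0.13 0 -0.065 0 6 0 1;-0.16 0 -0.085 0 7.5 0 1;-0.19 0 -0.1 0 9 0 1;-0.22 0 -0.115 0 10.3 0 1;-0.245 0 -0.13 0 11.5 0 1;-0.245 0 -0.13 0 11.5 0 1;-0.245 0 -0.13 0 11.5 0 1'; python3 look.py r3
```

```text
clock: 8.15
eef_pos: [551.1, 95.9, 110.6]
tool_rot: [3.139, -0.1, -1.282]
force: [1.1, 2.3, -18.4]
width: 13.4
8.15 [551.1  95.9 110.6] [ 3.139 -0.1   -1.282] F [  1.1   2.3 -18.4] M [ 1.3  -0.08 -0.14] 13.4
```

View pics/r3.png

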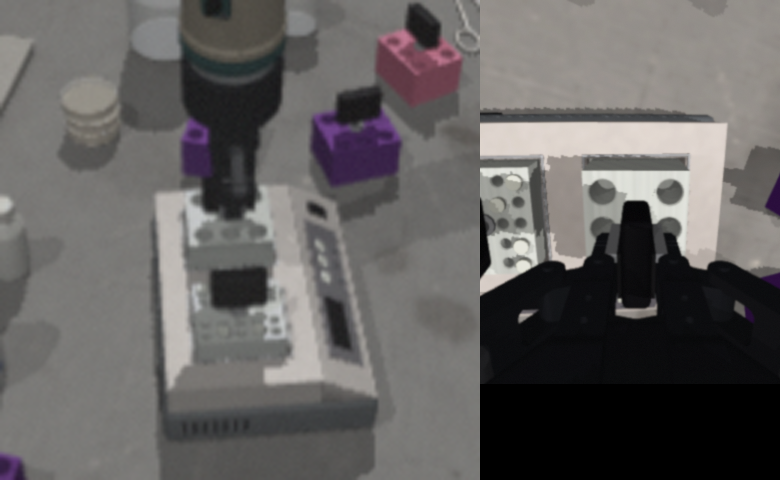

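```bash
python3 -m creep '0.03 0 -0.015 0 -1.3 0 1;0.06 0 -0.03 0 -2.6 0 1;0.09 0 -0.045 0 -4 0 1;0.12 0 -0.06 0 -5.3 0 1;0.15 0 -0.075 0 -6.6 0 1;0.18 0 -0.09 0 -8 0 1;0.21 0 -0.1 0 -9 0 1;0.225 0 -0.11 0 -10 0 1;0.225 0 -0.11 0 -10 0 1;0.225 0 -0.11 0 -10 0 1'; python3 look.py r4
```

```text
clock: 9.08
eef_pos: [553.9, 88.7, 118.2]
tool_rot: [3.141, 0.077, -1.282]
force: [-2.6, 3.5, -2.4]
width: 13.3
9.0833 [553.9  88.7 118.2] [ 3.141  0.077 -1.282] F [-2.6  3.5 -2.4] M [0.95 0.8  0.  ] 13.3
```

View pics/r4.png

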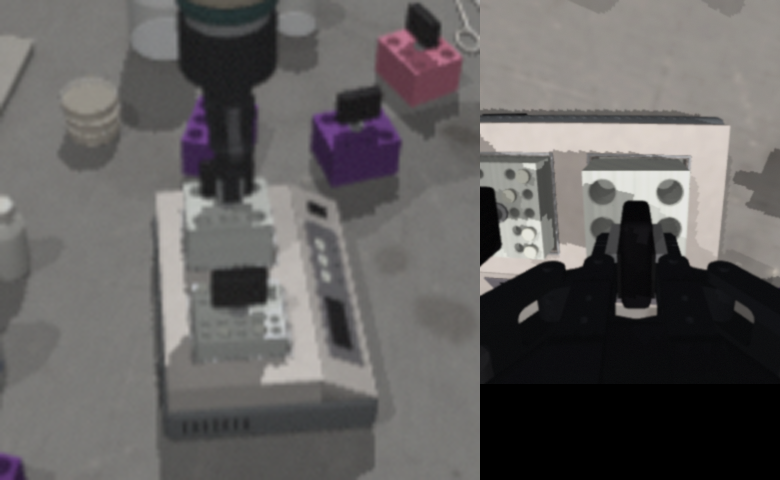

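The force has dropped to the block's own weight, so it is free. Levelling, then lifting.

```bash
python3 -m creep '-0.03 0 -0.03 0 1.1 0 1;-0.05 0 -0.06 0 2.2 0 1;-0.08 0 -0.1 0 3.3 0 1;-0.1 0 -0.15 0 4.4 0 1;-0.1 0 -0.25 0 4.4 0 1;-0.1 0 -0.35 0 4.4 0 1;-0.1 0 -0.45 0 4.4 0 1;-0.1 0 -0.55 0 4.4 0 1;-0.1 0 -0.65 0 4.4 0 1;-0.1 0 -0.65 0 4.4 0 1'; python3 look.py r5
```

```text
clock: 10.02
eef_pos: [554.7, 90.0, 144.1]
tool_rot: [-3.14, -0.002, -1.283]
force: [0.6, -0.1, -3.3]
width: 13.1
10.0167 [554.7  90.  144.1] [-3.140e+00 -2.000e-03 -1.283e+00] F [ 0.6 -0.1 -3.3] M [ 0.03 -0.01  0.  ] 13.1
```

View pics/r5.png

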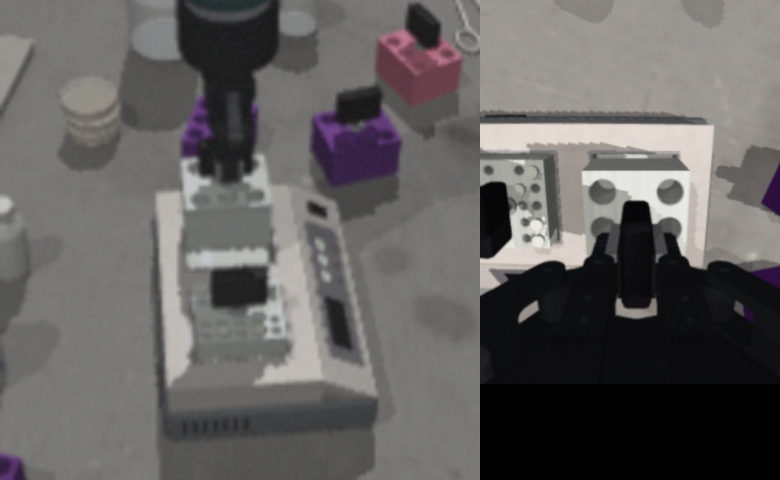

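```bash
python3 -m creep '0 0 0 0 0 0 1;0 0 0 0 0 0 1;0 0 0 0 0 0 1;0 0 0 0 0 0 1;0 0 0 0 0 0 1;0 0 0 0 0 0 1'
python3 - <<'E'
from h import *
s=ctrl.read_state();print(s["eef_pos"],s["tool_rot"],s["force"],abs(s["qd"]).max())
d=ctrl.get_image("side");im=cv2.resize(d["img"][:,:,::-1],None,fx=4,fy=4,interpolation=cv2.INTER_CUBIC)
e=s["eef_pos"];yaw=s["tool_rot"][2]+np.pi/2;c,sn=np.cos(yaw),np.sin(yaw)
pts=[[e[0]+c*a-sn*b,e[1]+sn*a+c*b,e[2]-54+h] for a in(-35,35) for b in(-30,30) for h in(0,45)]
P=[531,135.3,.289]
for x,y in proj(d,pts): cv2.circle(im,(int(4*x+2),int(4*y+2)),4,(0,0,255),1)
for x,y in proj(d,place(P,blk(48))): cv2.circle(im,(int(4*x+2),int(4*y+2)),4,(0,160,0),1)
cv2.imwrite("pics/f.png",im[560:1110,850:1400])
E
```

```text
clock: 10.62
eef_pos: [553.9, 90.4, 143.0]
tool_rot: [3.141, -0.002, -1.282]
force: [-0.2, -0.2, -3.0]
width: 13.0
[553.94483999  90.42189977 142.99037428] [ 3.14149662e+00 -1.71491285e-03 -1.28181568e+00] [-0.17618283 -0.21253806 -3.0420923 ] 0.002358046236071806
```

View pics/f.png

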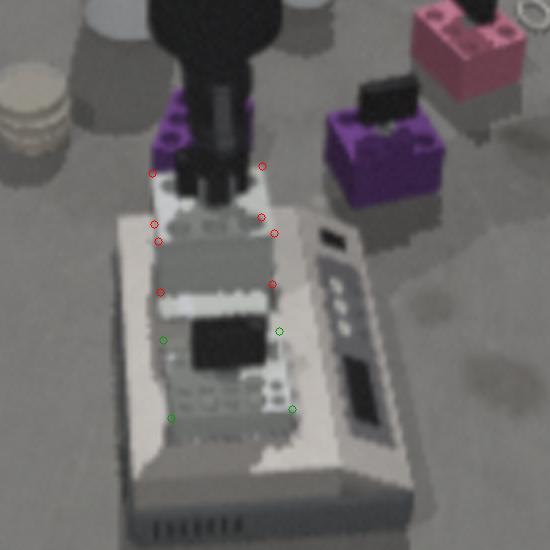

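```bash
python3 -c "
from cell import ctrl
print(ctrl.finish_job())"
```

```text
the job is handed in; nothing more can be done
None
```

I freed the six-hole block from the right-hand bay and handed the job in with it held level over that bay. No verdict was reported.

- **Grip and rocking:** I gripped it by its paddle and rocked it about ±0.1 rad in four half-rocks. The pull stayed under 19 N each time I read it, after each half-rock, against roughly 40 N for a straight pull. It dropped to the block's own weight once the block was free.
- **Last checks:**
  - **Position:** By the arm's pose, the block's underside is at about z 89 mm, some 19 mm above the rim. It is within 2 to 3 mm of where it was gripped.
  - **Level and still:** The tool is level to 0.002 rad and the joints are still. The force is 3 N with almost no sideways load, so I judge nothing is touching the block, and the fingers are closed on the paddle at 13 mm.
  - **The rest of the scene:** In the side picture the bath is flat and the sample block is still seated.
- **What disagreed:**
  - **Block position:** My first camera fit was about 5 mm off in y because the arm was still settling when I took it. I measured again before gripping.
  - **Bath deck:** The deck's back edge showed about 15 mm short of the nominal 170 mm outline. I therefore went by the block itself, so its place over the bay rests on the block's starting position, not on a bath outline.

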